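# Turn the upside-down turned cup mouth-up on the oiling mat

## Task

Three small round-bottomed wooden cups from the lathe stand on the bench; two are mouth-up, one was left mouth-down. Turn that one over and leave it standing upright, mouth up, on the cork mat, ready to have its inside oiled. Set it down rather than dropping it, and leave the other two cups where they stand.

Things in the scene. Friction and masses are not known exactly. Their poses are not given: they have to be found in the camera images.
- cup: The cup left mouth-down: brown wood, 60 mm diameter, 50 mm tall, 0.08 kg. Straight sides for the 26 mm next to the mouth, then rounded to a flat 32 mm foot. Weighted base (centre of mass 14 mm from the foot): let go on its side, or leaning 55 degrees or more from mouth-down, it rolls upright by itself. Origin: centre of the foot (50 mm up at the start); z runs from foot out through the mouth.
- cup_b: A cup of the same make and size (wall 3.5 mm, solid base 24 mm thick) already standing mouth-up, to be left alone. Origin at the centre of the foot, on the bench; z axis up through the mouth.
- cup_c: Another cup of the same make already standing mouth-up, to be left alone. Origin and axes as for cup_b.
- mat: Square cork mat, 200 x 200 mm and 4 mm thick, fixed flat on the bench. Origin at the centre of its underside; x and y along its edges, z up. Nothing stands on it at the start.
There are look-alikes about, which are no part of the job. Leave any orange or purple look-alike of the cup alone.

How it is judged:
By the outcome, as a careful person would: the job done as asked, in the order asked, and still so for the second after the job is handed in, with the robot touching nothing.
It also fails if it takes over 38 s, if anything falls off the work surface, if the arm or the gripper's body presses on something with over 40 N, if the wrist force passes 120 N, or if a joint passes its speed limit or range.

## Robot

A 6-joint arm with a two-finger parallel gripper is mounted at the origin on the work surface. World frame = base frame: x ahead of the robot, y to its left, z up, the work surface at z = 0. Lengths are in m, angles in rad, forces in N, time in s.
With the tool pointing down it reaches from about 0.275 to 0.75 m from the base axis. Payload 10.2 kg.
Tool frame: the origin (TCP) lies at the very end of the fingers, on their centre line; the grasp point (between the pads) lies 19 mm behind it; z points along the fingers, y is the direction in which the jaws open and shut (so a half turn about z gives the same grasp; the last joint's range is limited). The gripper opens to 85 mm and grips with 20 to 120 N. Pads are 22 mm wide; open, the fingers measure 114 mm over their backs; the gripper's body (76 mm by 85 mm) begins 54 mm behind the grasp point. The pads swing forward as they close: fully open they stand 13 mm farther back than shut.
Start: joints at [1.111, 0.313, 1.498, -0, 1.331, -0.223], TCP at [0.123, 0.51, 0.231] pointing down, gripper open.
Joint ranges: [-2.94, 2.94], [-0.97, 2.17], [0.19, 2.56], [-1.23, 4.37], [0.02, 3.11], [-2.88, 2.88]. Speed limits (rad/s): [2.39, 2.39, 3.01, 3.14, 3.14, 3.14].

## Interface

Orientations are given as a rotation vector (axis times angle).
In Python, from bench import env gives the robot as it stands.
- The arm moves only by the tool apply_moves, never from a script. Its argument "steps" is a list of rows, each a list of 5 numbers: the opening in per cent of the stroke, from 0 (shut) to 100 (fully open), then the shift along the world's x, y, z in m, then the turn about the world's z in degrees. In form: [[hand, tx, ty, tz, roll], ...]. A call has 1 to 10 rows; each row is the pose to reach, as a shift and turn from the pose commanded when the call began; what a row does not reach only later rows make up. A row lasts 1/10 s, in which the tool goes at most 50 mm and 8.59 degrees, less where a joint would pass 70% of its speed; a pose out of reach is approached as far as the arm can. A call with a gripper value outside its range is refused whole. The fingers move at their own pace and stop on an object; "force" is the grip in N (left out, the last holds). Time passes only in rows, so rows that repeat a pose let the fingers close. It gives the time, the measured TCP pose, the force and the opening at its end, in the units of the state.
- env.observe(): the state, without advancing time (a new reading comes with each control period).
- env.snapshot(name): name is "side" or "top"; returns (picture, depth): 420x560x3 uint8, red, green, blue; 420x560 float32, m along the optical axis (not along the pixel's ray), 0 where there is no reading.
- env.get_calibration(name): a dict with "mtx" (3x3 intrinsics, pixels), "rvec" (rotation vector, rad) and "tvec" (3), from world to camera coordinates, as OpenCV has them. Camera axes: x right, y down, z forward; pixel columns grow to the right and rows downward; lengths in m; the calibration is good to about 2 mm. A picture is of the moment at which its call begins. get_calibration takes no time and is no camera call.
- env.close_job(): hands the job in, once; it reports no verdict.
Trained networks look in the newest picture that a camera, given by its name, has taken for a name from the list of things; names that differ only in an ending like _2 or _b are one class to them, and where a whole thing is asked for, a point or a joint stands for the part that bears it (a point fixed in the world has none). Each returns a list of dicts, best first, with "conf" (0 to 1); they miss things now and then, are a little off and sometimes report something else, mostly with a low value. They report only what shows in the picture. A call takes as long as a camera call. They do not tell look-alikes from the thing itself.
- env.regions_of(target, camera): "region" (420x560 bool, what is visible of it) and "extent" ([left, top, right, bottom] in pixels, round what is visible of it).
- env.pinpoint(target, camera): "at" ([column, row] in pixels: a listed point, or the origin of a listed thing).
The state is a dict: "time_s": time; "joint_positions": joint angles; "joint_vel": joint speeds; "joint_efforts": joint torques, N m; "ee_pos": TCP position; "orientation": TCP orientation; "ft_force": force on the tool from outside, world axes, zero at the start; "wrist_torque": the same for the moment, N m; "opening": finger opening in m.
Only numpy, scipy, OpenCV 4.12 (cv2) and the standard library are available. Lean on these libraries where they do the work, as an engineer would, in place of code of your own. Each camera call takes 0.05 s, during which the arm holds its last target. There are 200 camera calls.

## Working session

There is one attempt and no reset: what is moved stays moved. The work goes in short steps, Python scripts to look and compute and a tool call to move; the robot and the scene stay as the last step left them, time stands still between calls to the robot, and variables do not carry over. Pictures are saved under pics/ and viewed, on a budget of 10 in all, crops included, one or two more only if the job needs it, and the job is handed in when it is done.

Besides the shell and the picture viewer there is one more tool, called after "Call:" in YAML: its name, and indented under it one key for each argument. apply_moves: Moves the arm, as the interface text tells. Its arguments: {"type":"object","properties":{"steps":{"type":"array","items":{"type":"array","items":{"type":"number"}}},"force":{"type":"number"}},"required":["steps"]}

```bash
mkdir -p pics; cat > h.py <<'E'
import numpy as np, cv2
from bench import env
def cal(n):
    c=env.get_calibration(n); R=cv2.Rodrigues(np.array(c["rvec"],float))[0]
    return np.array(c["mtx"]),R,np.array(c["tvec"],float).ravel()
def cloud(n,d):
    K,R,t=cal(n); v,u=np.mgrid[:420,:560]
    p=np.stack([(u-K[0,2])/K[0,0]*d,(v-K[1,2])/K[1,1]*d,d],-1)
    return (p-t)@R
def save(n,im): cv2.imwrite(f"pics/{n}.png",im[...,::-1])
E
python3 - <<'E'
from h import *
print(env.observe())
ims=[]
for n in("top","side"):
    im,d=env.snapshot(n); save(n+"0",im); P=cloud(n,d)
    for T in("cup","mat"):
        for r in env.regions_of(T,n):
            m=r["region"]&(d>0); q=P[m]
            print(n,T,round(r["conf"],2),r["extent"],"lo",np.percentile(q,2,0).round(3),"hi",np.percentile(q,98,0).round(3),"rgb",np.median(im[m],0))
            z=np.percentile(q[:,2],98); s=q[q[:,2]>z-.004]; print("   toppts",s.mean(0).round(3),np.ptp(s,0).round(3))
E
```

```text
{'time_s': 0.0, 'joint_positions': array([ 1.11060283e+00,  3.13469211e-01,  1.49842712e+00,  4.14175967e-06,
        1.33095371e+00, -2.23452805e-01]), 'joint_vel': array([-7.22844003e-04,  1.91877586e-03, -1.28656257e-05,  8.35694976e-04,
        8.31124617e-04, -1.42697692e-03]), 'joint_efforts': array([-4.47696439e-04, -4.12276089e+01, -2.59737790e+01, -2.00140544e-04,
        4.25342252e-03, -5.44452504e-06]), 'ee_pos': array([0.12305916, 0.51012602, 0.23072898]), 'orientation': array([-3.70954855e-01, -3.11918604e+00,  1.85845538e-03]), 'ft_force': array([ 0.41627993,  0.47224868, -0.22995184]), 'wrist_torque': array([ 0.04913576, -0.01017015,  0.0555273 ]), 'opening': 0.08511508412067535}
top cup 0.81 [119.2, 172.4, 155.2, 211.6] lo [0.594 0.196 0.003] hi [0.646 0.247 0.052] rgb [159.  69.   3.]
   toppts [0.622 0.225 0.05 ] [0.041 0.038 0.005]
top cup 0.73 [230.9, 169.9, 261.8, 204.4] lo [ 0.582 -0.011  0.005] hi [0.635 0.043 0.052] rgb [78. 30. 88.]
   toppts [0.61  0.016 0.05 ] [0.039 0.038 0.006]
top cup 0.7 [122.4, 240.3, 159.2, 274.3] lo [0.471 0.184 0.021] hi [0.525 0.2
[... 833 characters left out ...]
59.]
   toppts [0.609 0.018 0.05 ] [0.041 0.038 0.005]
side cup 0.86 [209.8, 314.3, 262.0, 375.5] lo [0.469 0.185 0.017] hi [0.525 0.241 0.051] rgb [50. 30. 13.]
   toppts [0.496 0.214 0.05 ] [0.059 0.06  0.005]
side cup 0.59 [289.0, 223.8, 326.7, 265.4] lo [ 0.468 -0.03   0.013] hi [0.524 0.027 0.051] rgb [46. 27. 11.]
   toppts [ 0.496 -0.     0.05 ] [0.058 0.06  0.005]
side mat 0.85 [269.2, 161.6, 400.0, 230.5] lo [ 0.423 -0.331  0.002] hi [ 0.648 -0.11   0.006] rgb [143. 104.  56.]
   toppts [ 0.531 -0.217  0.005] [0.266 0.265 0.005]
side mat 0.61 [172.9, 248.1, 215.8, 292.7] lo [0.605 0.094 0.001] hi [0.655 0.143 0.051] rgb [73. 45. 18.]
   toppts [0.632 0.116 0.05 ] [0.04  0.04  0.005]
```

View pics/top0.png

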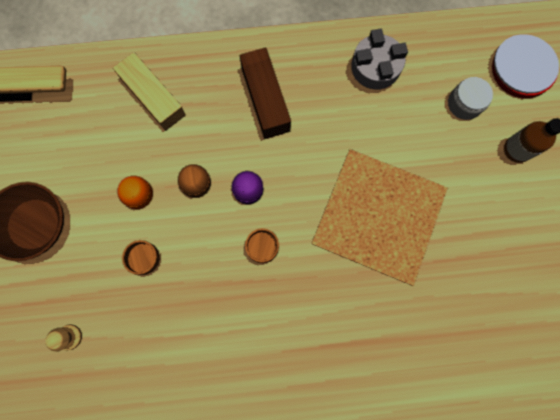

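View pics/side0.png

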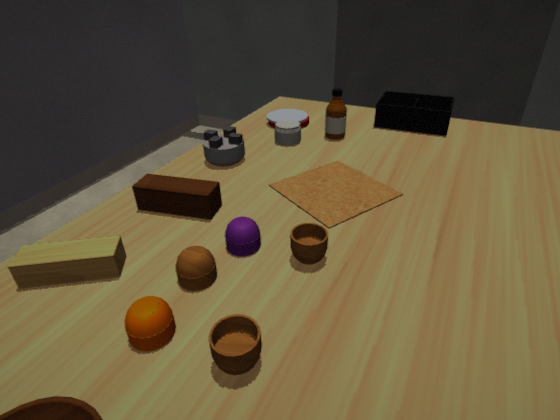

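The top view shows the mouth-down brown cup at (194,181), with the orange look-alike at (135,192), the purple one at (248,187), the two upright cups at (142,258) and (262,246), and the mat at (380,217). The tool can't tilt, so I plan to grip the cup as a hinge and press its rim onto a block edge, either the dark block (265,92) or the yellow one (150,92). I'll measure both blocks now.

```bash
python3 - <<'E'
from h import *
from scipy import ndimage as N
im,d=env.snapshot("top"); P=cloud("top",d)
lab,n=N.label((P[...,2]>.012)&(d>0)&(P[...,2]<.2))
for i in range(1,n+1):
    m=lab==i
    if m.sum()<150: continue
    q=P[m]; z=np.percentile(q[:,2],95); t=q[q[:,2]>z-.006]
    (c,s,a)=cv2.minAreaRect(t[:,:2].astype(np.float32)*1000)
    ys,xs=np.where(m)
    print("px",xs.mean().round(),ys.mean().round(),"z",z.round(3),"top rect",np.round(c),np.round(s),round(a),"box",cv2.boxPoints((c,s,a)).round().tolist())
E
```

```text
px 378.0 60.0 z 0.071 top rect [ 834. -261.] [82. 83.] 49 box [[775.0, -265.0], [838.0, -319.0], [892.0, -257.0], [829.0, -203.0]]
px 525.0 65.0 z 0.026 top rect [ 804. -556.] [126. 126.] 38 box [[716.0, -546.0], [794.0, -645.0], [893.0, -567.0], [815.0, -468.0]]
px 265.0 92.0 z 0.057 top rect [790. -35.] [161.  55.] 12 box [[706.0, -24.0], [717.0, -78.0], [875.0, -46.0], [864.0, 8.0]]
px 148.0 90.0 z 0.047 top rect [820. 188.] [152.  52.] 35 box [[743.0, 166.0], [773.0, 123.0], [897.0, 210.0], [867.0, 253.0]]
px 31.0 80.0 z 0.056 top rect [856. 401.] [121.  51.] 87 box [[827.0, 342.0], [878.0, 339.0], [884.0, 460.0], [834.0, 462.0]]
px 470.0 97.0 z 0.052 top rect [ 742. -429.] [64. 65.] 38 box [[697.0, -423.0], [737.0, -474.0], [787.0, -435.0], [747.0, -384.0]]
px 532.0 139.0 z 0.129 top rect [ 637. -507.] [18. 25.] 80 box [[622.0, -514.0], [647.0, -518.0], [651.0, -500.0], [626.0, -495.0]]
px 193.0 180.0 z 0.051 top rect [634. 114.] [43. 42.] 72 box [[607.0, 101.0], [648.0, 87.0], [661.0, 128.0], [621.0, 141.0]]
px 247.0 186.0 z 0.051 top rect [611.  16.] [40. 44.] 17 box [[586.0, 31.0], [598.0, -11.0], [636.0, 0.0], [624.0, 43.0]]
px 134.0 191.0 z 0.052 top rect [622. 225.] [42. 41.] 13 box [[597.0, 240.0], [607.0, 200.0], [647.0, 210.0], [638.0, 249.0]]
px 26.0 219.0 z 0.051 top rect [584. 399.] [142. 110.] 3 box [[511.0, 451.0], [516.0, 341.0], [658.0, 348.0], [653.0, 457.0]]
px 261.0 245.0 z 0.051 top rect [497.  -2.] [58. 58.] 84 box [[466.0, -28.0], [523.0, -34.0], [529.0, 24.0], [471.0, 30.0]]
px 140.0 257.0 z 0.051 top rect [498. 212.] [58. 59.] 39 box [[457.0, 217.0], [494.0, 171.0], [540.0, 208.0], [502.0, 254.0]]
px 61.0 338.0 z 0.064 top rect [375. 353.] [28. 28.] 22 box [[357.0, 361.0], [367.0, 335.0], [393.0, 345.0], [383.0, 371.0]]
```

Call:
apply_moves:
  steps:
    - [100, 0.51, -0.395, -0.11, 25]
    - [100, 0.51, -0.395, -0.11, 25]
    - [100, 0.51, -0.395, -0.11, 25]
    - [100, 0.51, -0.395, -0.11, 25]
    - [100, 0.51, -0.395, -0.11, 25]
    - [100, 0.51, -0.395, -0.11, 25]
    - [100, 0.51, -0.395, -0.11, 25]
    - [100, 0.51, -0.395, -0.11, 25]
    - [100, 0.51, -0.395, -0.11, 25]
    - [100, 0.51, -0.395, -0.11, 25]
  force: 22

```text
time_s: 1.35
ee_pos: [0.5004, 0.218, 0.15]
orientation: [-0.313, 3.126, 0.0]
ft_force: [-0.1, 0.9, 0.0]
opening: 0.0855
```

Call:
apply_moves:
  steps:
    - [100, 0.12, -0.093, -0.026, 0]
    - [100, 0.12, -0.093, -0.026, 0]
    - [100, 0.12, -0.093, -0.026, 0]
    - [100, 0.12, -0.093, -0.026, 0]
    - [100, 0.12, -0.093, -0.026, 0]
    - [100, 0.12, -0.093, -0.026, 0]
    - [100, 0.12, -0.093, -0.026, 0]

```text
time_s: 2.05
ee_pos: [0.6183, 0.1278, 0.1249]
orientation: [-0.315, 3.125, 0.0]
ft_force: [-0.0, -0.1, -0.0]
opening: 0.0853
```

Call:
apply_moves:
  steps:
    - [100, 0.015, -0.013, 0, 0]
    - [100, 0.015, -0.013, -0.03, 0]
    - [100, 0.015, -0.013, -0.06, 0]
    - [100, 0.015, -0.013, -0.09, 0]
    - [100, 0.015, -0.013, -0.11, 0]
    - [100, 0.015, -0.013, -0.121, 0]
    - [100, 0.015, -0.013, -0.121, 0]
    - [100, 0.015, -0.013, -0.121, 0]

```text
time_s: 2.85
ee_pos: [0.6345, 0.114, 0.0046]
orientation: [-0.314, 3.124, -0.0]
ft_force: [0.5, 0.7, -0.1]
opening: 0.0857
```

```bash
python3 - <<'E'
from h import *
im,d=env.snapshot("side"); im2,_=env.snapshot("top")
a=cv2.resize(im[150:330,120:300],(400,400),interpolation=3); b=cv2.resize(im2[120:260,140:280],(400,400),interpolation=3)
save("p3",np.hstack([a,b]))
E
```

```text
(no output)
```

View pics/p3.png

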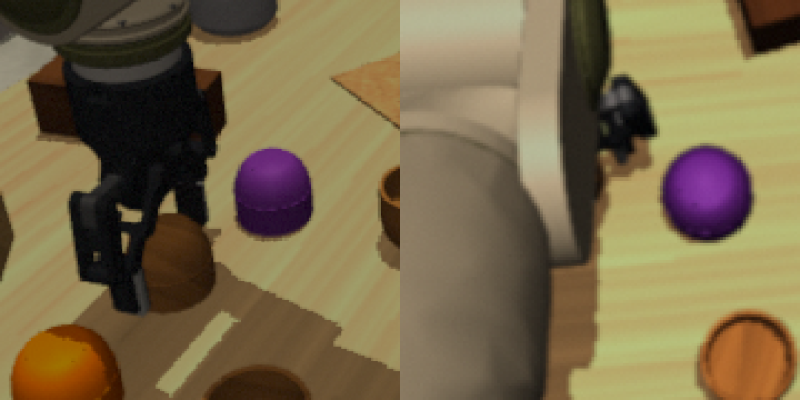

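The side crop shows the fingers straddling the cup, well clear of the orange and purple ones. I'll close the jaws and lift.

Call:
apply_moves:
  steps:
    - [40, 0, 0, -0.004, 0]
    - [40, 0, 0, -0.004, 0]
    - [40, 0, 0, -0.004, 0]
    - [40, 0, 0, -0.004, 0]
    - [40, 0, 0, -0.004, 0]
    - [40, 0, 0, -0.004, 0]
    - [40, 0, 0, -0.004, 0]
    - [40, 0, 0, -0.004, 0]
  force: 22

```text
time_s: 3.75
ee_pos: [0.6341, 0.1136, -0.0005]
orientation: [-0.313, 3.126, 0.0]
ft_force: [-1.2, 0.6, 3.2]
opening: 0.0596
```

Call:
apply_moves:
  steps:
    - [40, 0, 0, 0.02, 0]
    - [40, 0, 0, 0.05, 0]
    - [40, 0, 0, 0.08, 0]
    - [40, 0, 0, 0.11, 0]
    - [40, 0, 0, 0.11, 0]
    - [40, 0, 0, 0.11, 0]

```text
time_s: 4.35
ee_pos: [0.6338, 0.1136, 0.1089]
orientation: [0.313, -3.126, 0.0]
ft_force: [-0.8, -0.2, -1.6]
opening: 0.0591
```

```bash
python3 - <<'E'
from h import *
im,d=env.snapshot("side")
save("p4",cv2.resize(im[130:310,120:300],(500,500),interpolation=3))
E
```

```text
(no output)
```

View pics/p4.png

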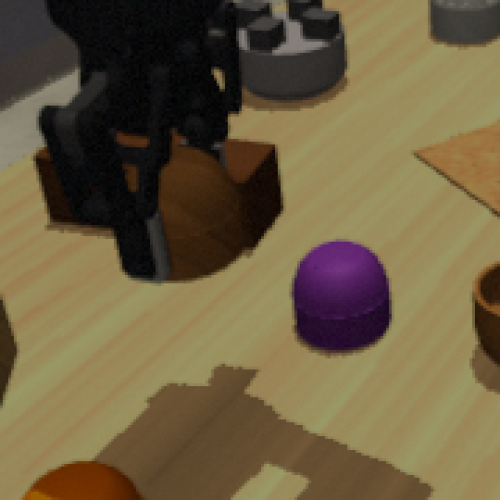

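Call:
apply_moves:
  steps:
    - [40, 0.014, -0.042, 0, 0]
    - [40, 0.028, -0.084, 0, 0]
    - [40, 0.042, -0.126, 0, 0]
    - [40, 0.056, -0.169, 0, 0]
    - [40, 0.056, -0.169, -0.02, 0]
    - [40, 0.056, -0.169, -0.04, 0]
    - [40, 0.056, -0.169, -0.04, 0]
    - [40, 0.056, -0.169, -0.04, 0]

```text
time_s: 5.2
ee_pos: [0.6896, -0.0551, 0.0685]
orientation: [0.313, -3.124, -0.001]
ft_force: [0.4, -0.2, 0.0]
opening: 0.0587
```

```bash
python3 - <<'E'
from h import *
im,d=env.snapshot("side"); im2,_=env.snapshot("top")
a=cv2.resize(im[100:280,150:330],(400,400),interpolation=3); b=cv2.resize(im2[60:200,200:340],(400,400),interpolation=3)
save("p5",np.hstack([a,b]))
E
```

```text
(no output)
```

View pics/p5.png

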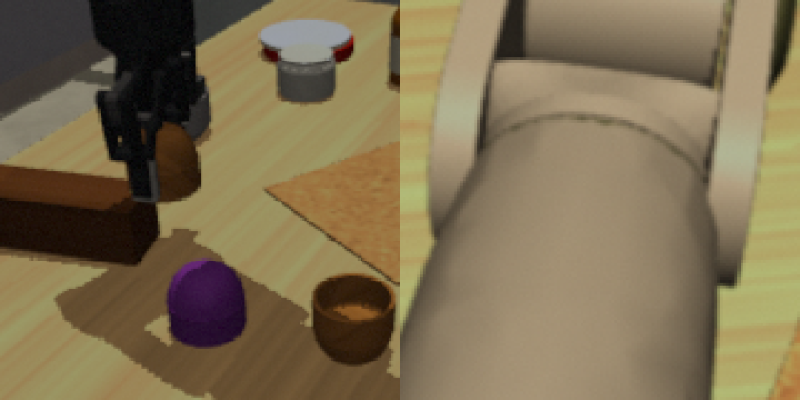

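Call:
apply_moves:
  steps:
    - [40, 0, 0, -0.005, 0]
    - [40, 0, 0, -0.01, 0]
    - [40, 0, 0, -0.014, 0]
    - [40, 0, 0, -0.018, 0]
    - [40, 0, 0, -0.022, 0]
    - [40, 0, 0, -0.022, 0]
  force: 20

```text
time_s: 5.9
ee_pos: [0.6904, -0.056, 0.0478]
orientation: [-0.312, 3.125, -0.002]
ft_force: [-1.9, -1.2, 3.6]
opening: 0.0584
```

```bash
python3 - <<'E'
from h import *
im,d=env.snapshot("side")
save("p6",cv2.resize(im[120:240,150:270],(480,480),interpolation=3))
E
```

```text
(no output)
```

View pics/p6.png

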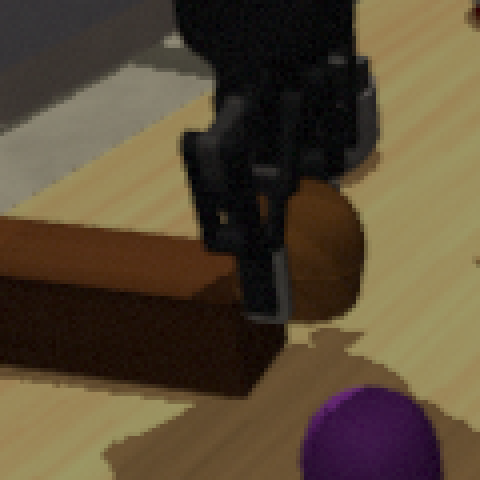

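Call:
apply_moves:
  steps:
    - [40, 0, 0, -0.003, 0]
    - [40, 0, 0, -0.006, 0]
    - [40, 0, 0, -0.009, 0]
    - [40, 0, 0, -0.012, 0]
    - [40, 0, 0, -0.015, 0]
    - [40, 0, 0, -0.018, 0]
    - [40, 0, 0, -0.018, 0]

```text
time_s: 6.65
ee_pos: [0.6897, -0.0557, 0.0295]
orientation: [0.313, -3.125, 0.001]
ft_force: [-3.2, -1.4, 4.3]
opening: 0.058
```

```bash
python3 - <<'E'
from h import *
im,d=env.snapshot("side")
save("p7",cv2.resize(im[120:240,150:270],(480,480),interpolation=3))
E
```

```text
(no output)
```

View pics/p7.png

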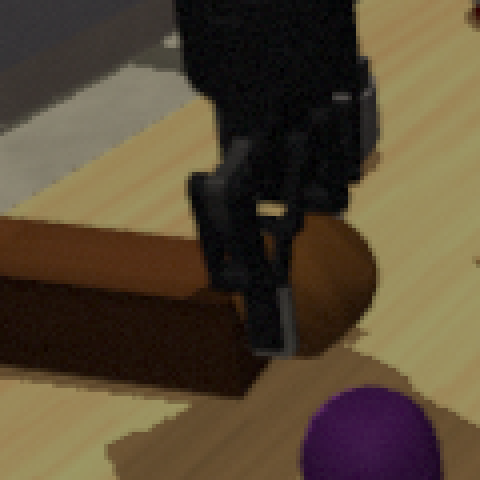

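Call:
apply_moves:
  steps:
    - [40, 0, 0, -0.003, 0]
    - [40, 0, 0, -0.006, 0]
    - [40, 0, 0, -0.009, 0]
    - [40, 0, 0, -0.011, 0]
    - [40, 0.002, 0.0004, -0.011, 0]
    - [40, 0.004, 0.0008, -0.011, 0]
    - [40, 0.006, 0.001, -0.011, 0]
    - [40, 0.006, 0.001, -0.011, 0]

```text
time_s: 7.5
ee_pos: [0.6962, -0.0542, 0.0182]
orientation: [-0.313, 3.126, 0.0]
ft_force: [-2.1, -0.0, 1.9]
opening: 0.0579
```

```bash
python3 - <<'E'
from h import *
im,d=env.snapshot("side")
save("p8",cv2.resize(im[120:240,150:270],(480,480),interpolation=3))
E
```

```text
(no output)
```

View pics/p8.png

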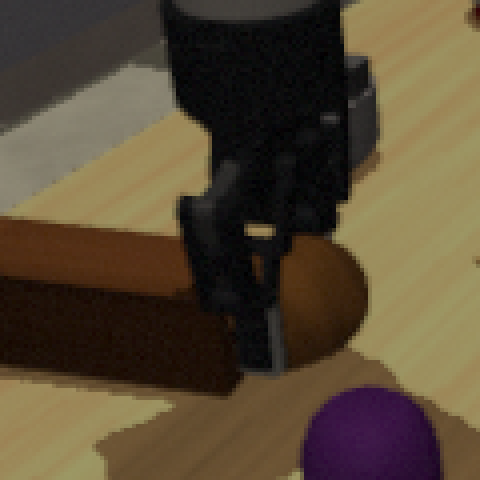

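Call:
apply_moves:
  steps:
    - [40, -0.015, -0.003, 0.002, 0]
    - [40, -0.03, -0.006, 0.01, 0]
    - [40, -0.03, -0.006, 0.04, 0]
    - [40, -0.04, -0.03, 0.07, 0]
    - [40, -0.07, -0.07, 0.07, 0]
    - [40, -0.1, -0.115, 0.07, 0]
    - [40, -0.131, -0.161, 0.07, 0]
    - [40, -0.131, -0.161, 0.07, 0]
    - [40, -0.131, -0.161, 0.07, 0]

```text
time_s: 8.45
ee_pos: [0.5645, -0.2166, 0.0882]
orientation: [-0.309, 3.126, 0.0]
ft_force: [-0.2, 0.6, -0.4]
opening: 0.0583
```

```bash
python3 - <<'E'
from h import *
im,d=env.snapshot("side")
o=env.observe(); print(o["ee_pos"])
P=cloud("side",d); c=o["ee_pos"]; q=P-c
hsv=cv2.cvtColor(im,cv2.COLOR_RGB2HSV)
m=(np.abs(q).max(-1)<.09)&(d>0)&(hsv[...,1]>110)&(P[...,2]>.03)
X=q[m]@np.array([.98,.2,0]); Y=q[m]@np.array([-.2,.98,0]); 
print(m.sum(),"x'",np.percentile(X,[2,50,98]).round(3),"y'",np.percentile(Y,[2,98]).round(3),"z",np.percentile(P[m][:,2],[2,98]).round(3))
K,R,t=cal("side"); u=K@(R@c+t); u=(u/u[2]).astype(int); print(u)
x0,y0=u[0]-60,u[1]-75
save("p9",cv2.resize(im[y0:y0+120,x0:x0+120],(480,480),interpolation=3))
E
```

```text
[ 0.56522334 -0.21529536  0.08821296]
561 x' [-0.036 -0.017  0.019] y' [-0.022  0.064] z [0.094 0.173]
[319 152   1]
```

View pics/p9.png

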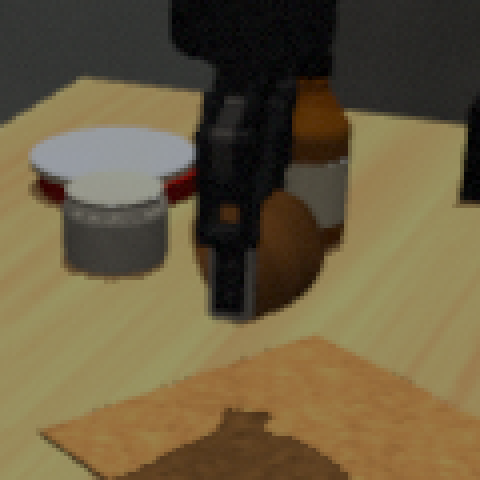

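Call:
apply_moves:
  steps:
    - [40, 0, 0, -0.03, 0]
    - [40, 0, 0, -0.055, 0]
    - [40, 0, 0, -0.065, 0]
    - [40, 0, 0, -0.068, 0]
    - [40, 0, 0, -0.068, 0]

```text
time_s: 9.0
ee_pos: [0.5657, -0.2149, 0.0208]
orientation: [-0.314, 3.125, -0.001]
ft_force: [-0.1, 0.3, -0.4]
opening: 0.0578
```

Call:
apply_moves:
  steps:
    - [40, -0.004, -0.001, -0.003, 0]
    - [40, -0.008, -0.002, -0.005, 0]
    - [40, -0.012, -0.003, -0.007, 0]
    - [40, -0.016, -0.004, -0.007, 0]

```text
time_s: 9.4
ee_pos: [0.5496, -0.2199, 0.0143]
orientation: [-0.312, 3.123, -0.003]
ft_force: [1.6, 0.4, 5.0]
opening: 0.0579
```

Call:
apply_moves:
  steps:
    - [40, -0.005, -0.001, -0.001, 0]
    - [40, -0.01, -0.002, -0.002, 0]
    - [40, -0.015, -0.003, -0.002, 0]
    - [40, -0.02, -0.004, -0.002, 0]

```text
time_s: 9.8
ee_pos: [0.5311, -0.2246, 0.0138]
orientation: [-0.311, 3.119, -0.007]
ft_force: [5.1, 1.7, 11.8]
opening: 0.0586
```

```bash
python3 - <<'E'
from h import *
im,d=env.snapshot("side")
save("p10",cv2.resize(im[120:240,265:385],(480,480),interpolation=3))
E
```

```text
(no output)
```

View pics/p10.png

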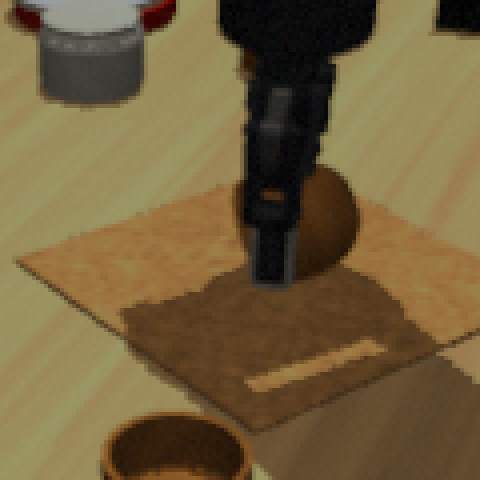

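Call:
apply_moves:
  steps:
    - [40, 0, 0, 0.002, 0]
    - [70, 0, 0, 0.002, 0]
    - [75, 0, 0, 0.002, 0]
    - [80, 0, 0, 0.002, 0]
    - [90, 0, 0, 0.002, 0]
    - [100, 0, 0, 0.002, 0]
    - [100, 0, 0, 0.002, 0]
    - [100, 0, 0, 0.002, 0]
    - [100, 0, 0, 0.002, 0]
    - [100, 0, 0, 0.002, 0]

```text
time_s: 10.85
ee_pos: [0.529, -0.2234, 0.0133]
orientation: [0.313, -3.126, 0.0]
ft_force: [-0.3, -0.4, 0.7]
opening: 0.085
```

Call:
apply_moves:
  steps:
    - [100, 0, 0, 0.002, 0]
    - [100, 0, 0, 0.004, 0]
    - [100, 0, 0, 0.03, 0]
    - [100, 0, 0, 0.06, 0]
    - [100, 0, 0, 0.1, 0]
    - [100, 0, 0, 0.14, 0]
    - [100, 0, 0, 0.16, 0]
    - [100, 0, 0, 0.16, 0]

```text
time_s: 11.65
ee_pos: [0.53, -0.224, 0.1767]
orientation: [-0.313, 3.121, -0.006]
ft_force: [-0.1, -0.4, -0.8]
opening: 0.0854
```

```bash
python3 - <<'E'
from h import *
im,d=env.snapshot("side"); P=cloud("side",d)
for r in env.regions_of("cup","side"):
    q=P[r["region"]&(d>0)]; z=np.percentile(q[:,2],98); s=q[q[:,2]>z-.004]
    print(round(r["conf"],2),np.round(r["extent"]),"z",z.round(3),s.mean(0).round(3),np.ptp(s,0).round(3))
save("p11",cv2.resize(im[100:400,110:410],(600,600),interpolation=3))
E
```

```text
0.88 [123. 295. 178. 351.] z 0.051 [0.621 0.226 0.05 ] [0.039 0.039 0.006]
0.82 [355. 165. 388. 198.] z 0.055 [ 0.459 -0.241  0.054] [0.057 0.059 0.005]
0.79 [225. 219. 262. 258.] z 0.051 [0.609 0.018 0.05 ] [0.04  0.04  0.005]
0.73 [210. 314. 258. 375.] z 0.051 [0.497 0.214 0.05 ] [0.059 0.06  0.005]
0.56 [291. 223. 325. 264.] z 0.051 [ 0.496 -0.001  0.05 ] [0.057 0.059 0.005]
```

View pics/p11.png

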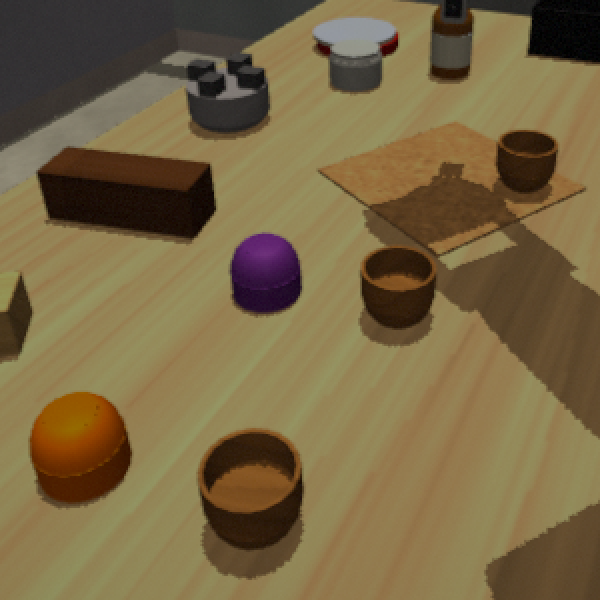

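The cup is upright on the mat at (527,160) in the crop, about (0.459, -0.241), and the other cups haven't moved. It stands near the mat's edge, so I'll check that it's still and then re-centre it with a proper set-down.

Call:
apply_moves:
  steps:
    - [100, -0.035, -0.008, 0, 0]
    - [100, -0.071, -0.017, 0, 0]
    - [100, -0.071, -0.017, -0.03, 0]
    - [100, -0.071, -0.017, -0.06, 0]
    - [100, -0.071, -0.017, -0.06, 0]
    - [100, -0.071, -0.017, -0.06, 0]

```text
time_s: 12.35
ee_pos: [0.4578, -0.2402, 0.113]
orientation: [0.313, -3.125, -0.002]
ft_force: [0.1, -0.7, 0.6]
opening: 0.0853
```

```bash
python3 - <<'E'
from h import *
im,d=env.snapshot("side"); P=cloud("side",d); q=P[(d>0)&(np.abs(P[...,0]-.46)<.06)&(np.abs(P[...,1]+.24)<.06)&(P[...,2]>.049)&(P[...,2]<.06)]
print(len(q),q.mean(0),q.min(0),q.max(0),env.observe()["ee_pos"])
E
```

```text
204 [ 0.45911532 -0.24191333  0.0525892 ] [ 0.43002547 -0.27455973  0.04909192] [ 0.48873143 -0.21348331  0.05575386] [ 0.45833138 -0.2404946   0.11386811]
```

Call:
apply_moves:
  steps:
    - [100, 0.001, -0.002, -0.03, 0]
    - [100, 0.001, -0.002, -0.06, 0]
    - [100, 0.001, -0.002, -0.085, 0]
    - [100, 0.001, -0.002, -0.096, 0]
    - [100, 0.001, -0.002, -0.096, 0]
    - [40, 0.001, -0.002, -0.096, 0]
    - [40, 0.001, -0.002, -0.096, 0]
    - [40, 0.001, -0.002, -0.096, 0]
    - [40, 0.001, -0.002, -0.096, 0]
    - [40, 0.001, -0.002, -0.096, 0]
  force: 25

```text
time_s: 13.4
ee_pos: [0.4598, -0.243, 0.019]
orientation: [-0.313, 3.124, -0.003]
ft_force: [-0.5, 1.1, 6.5]
opening: 0.0596
```

Call:
apply_moves:
  steps:
    - [40, 0, 0, 0, 0]
    - [40, 0, 0, 0, 0]
    - [40, 0, 0, 0, 0]
    - [40, 0, 0, 0.01, 0]
    - [40, 0, 0, 0.02, 0]
    - [40, 0.025, 0.005, 0.02, 0]
    - [40, 0.05, 0.012, 0.02, 0]
    - [40, 0.073, 0.018, 0.02, 0]
    - [40, 0.073, 0.018, 0.02, 0]
    - [40, 0.073, 0.018, 0.02, 0]

```text
time_s: 14.4
ee_pos: [0.5319, -0.2243, 0.0379]
orientation: [-0.314, 3.126, -0.0]
ft_force: [-0.4, 0.6, -1.2]
opening: 0.06
```

Call:
apply_moves:
  steps:
    - [40, 0, 0, -0.008, 0]
    - [40, 0, 0, -0.014, 0]
    - [40, 0, 0, -0.017, 0]
    - [40, 0, 0, -0.019, 0]
    - [40, 0, 0, -0.02, 0]
    - [40, 0, 0, -0.02, 0]
    - [40, 0, 0, -0.02, 0]

```text
time_s: 15.1
ee_pos: [0.5315, -0.2244, 0.019]
orientation: [0.313, -3.125, -0.0]
ft_force: [-8.4, 3.3, 18.8]
opening: 0.0596
```

Call:
apply_moves:
  steps:
    - [40, 0, 0, 0.001, 0]
    - [40, 0, 0, 0.0015, 0]
    - [40, 0, 0, 0.0015, 0]
  force: 20

```text
time_s: 15.4
ee_pos: [0.5319, -0.2246, 0.0191]
orientation: [0.313, -3.126, 0.0]
ft_force: [-2.1, 0.7, 6.1]
opening: 0.0595
```

Call:
apply_moves:
  steps:
    - [40, 0, 0, 0.0006, 0]
    - [72, 0, 0, 0.0006, 0]
    - [76, 0, 0, 0.0006, 0]
    - [82, 0, 0, 0.0006, 0]
    - [100, 0, 0, 0.0006, 0]
    - [100, 0, 0, 0.0006, 0]
    - [100, 0, 0, 0.0006, 0]
    - [100, 0, 0, 0.0006, 0]

```text
time_s: 16.2
ee_pos: [0.532, -0.2244, 0.0194]
orientation: [-0.313, 3.126, 0.0]
ft_force: [0.3, 0.4, 0.3]
opening: 0.0856
```

Call:
apply_moves:
  steps:
    - [100, 0, 0, 0.02, 0]
    - [100, 0, 0, 0.04, 0]
    - [100, 0, 0, 0.08, 0]
    - [100, 0, 0, 0.12, 0]
    - [100, 0, 0, 0.15, 0]
    - [100, -0.05, 0, 0.15, 0]
    - [100, -0.1, 0, 0.15, 0]
    - [100, -0.1, 0, 0.15, 0]
    - [100, -0.1, 0, 0.15, 0]
    - [100, -0.1, 0, 0.15, 0]

```text
time_s: 17.2
ee_pos: [0.4329, -0.2248, 0.1697]
orientation: [-0.313, 3.125, -0.001]
ft_force: [0.7, -0.0, -0.7]
opening: 0.0854
```

```bash
python3 - <<'E'
from h import *
for k in range(2):
  im,d=env.snapshot("side"); P=cloud("side",d)
  for r in env.regions_of("cup","side"):
    q=P[r["region"]&(d>0)]; z=np.percentile(q[:,2],98); s=q[q[:,2]>z-.004]
    print(round(r["conf"],2),np.round(r["extent"]),"z",z.round(3),s.mean(0).round(3),np.ptp(s,0).round(3))
save("p12",cv2.resize(im[130:280,230:430],(600,450),interpolation=3))
E
```

```text
0.93 [206. 314. 261. 375.] z 0.051 [0.497 0.215 0.05 ] [0.059 0.06  0.006]
0.87 [228. 219. 262. 259.] z 0.051 [0.609 0.018 0.05 ] [0.04  0.038 0.005]
0.81 [290. 225. 323. 263.] z 0.051 [ 0.498 -0.     0.05 ] [0.059 0.059 0.005]
0.79 [320. 164. 351. 193.] z 0.055 [ 0.53  -0.221  0.053] [0.058 0.061 0.005]
0.73 [122. 296. 175. 352.] z 0.051 [0.621 0.226 0.05 ] [0.04  0.041 0.005]
0.98 [226. 219. 260. 258.] z 0.051 [0.609 0.019 0.05 ] [0.039 0.036 0.005]
0.73 [209. 316. 261. 376.] z 0.051 [0.497 0.215 0.05 ] [0.059 0.06  0.005]
0.71 [291. 228. 329. 263.] z 0.051 [ 0.496 -0.001  0.05 ] [0.059 0.059 0.005]
0.69 [321. 161. 352. 195.] z 0.055 [ 0.531 -0.221  0.053] [0.059 0.06  0.005]
0.65 [126. 296. 178. 352.] z 0.051 [0.621 0.226 0.05 ] [0.04  0.039 0.005]
```

View pics/p12.png

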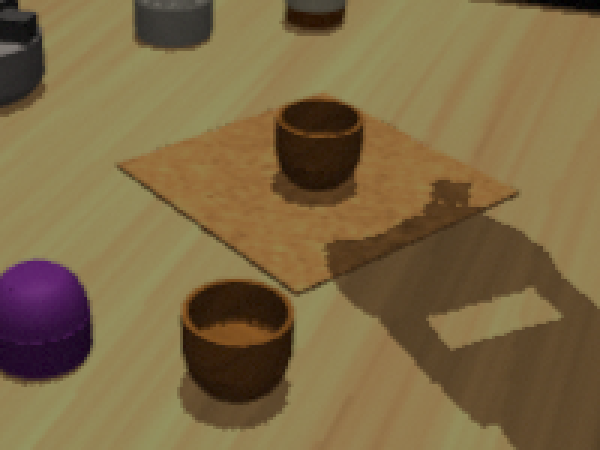

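The cup stands upright, mouth up, at the middle of the mat at (318,145) in the crop. The gripper is clear of it, so I'm handing in.

```bash
python3 -c "
from bench import env
print(env.close_job(), env.observe()['time_s'])"
```

```text
the job is handed in; nothing more can be done
the job is handed in; nothing more can be done
```

The brown cup now stands mouth up at about the centre of the cork mat, and the job is handed in.

**How it was done:** I gripped the cup by its straight sides and tipped it by pressing its rim onto the end of the dark block. I then laid it on its side on the mat and let it go, and it rolled upright by itself. It came to rest near the mat's edge, so I picked it up again and set it down in the middle.

**Last checks:**
- **Cup:** the rim is level at a height of about 54 mm, which matches the 4 mm mat plus the 50 mm cup. It sat at about (0.531, -0.221) in both of the last two readings.
- **Other cups:** the other two brown cups and the orange and purple look-alikes are where they started, to within about 2 mm.
- **Limits:** the robot's clock read 17.2 s at the last move, with only a few camera calls after that, so well under 38 s. The gripper was clear of everything.

**Less clean points:**
- **Set-down force:** the final set-down pressed at about 19 N upward at the wrist. I eased it off before opening the jaws.
- **Dark block:** it may have shifted a few millimetres when I tipped the cup on it. I did not measure it again.
- **Pictures:** I viewed 12, two over the budget of 10.

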